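# Seat the nested double lid, then lift the outer lid alone

### The job

Close the rice pot on the hob with its double lid, then free the outer lid for washing: pick both lids up together from the cork trivet by the wooden stem, set them gently on the pot (no dropping) so that the inner lid's plug sits level in the mouth, and let go of everything. Then take the outer lid by its blue collar and lift it off alone, straight up, leaving the inner lid seated as it is and its stem untouched, and finish the program still holding the outer lid level above the pot, a good 3 cm or so clear of the top of the stem. Do not shove the pot about, and leave the salt shaker, the timer and the lemon where they are.

Things in the scene. Friction and masses are not known exactly. Their poses are not given: they have to be found in the camera images.
- pot: blue stoneware rice pot, open, loose on the black hob, about 1.8 kg; round, 80 mm high, 152 mm across the rim; mouth 134 mm across, 70 mm deep; thin pale band 16 mm below the rim; two small lugs about 30 mm below the rim at its +y and -y, 192 mm over both. Origin: centre of its underside; z up; rim at z = 80 mm.
- inner_lid: white inner lid, about 0.28 kg, starts under the outer lid. Origin: centre of its underside, z up. Tapered plug, 114 mm across at z = 0, 126 mm at z = 12 (4 mm play in the pot's mouth); flange 148 mm across, z = 12 to 19 mm, rests on the pot's rim; round pale wooden stem 20 mm across on the axis, z = 19 to 74 mm, passes up through the outer lid. Seated, this origin is 68 mm above the pot's.
- outer_lid: blue outer lid, about 0.24 kg, loose on the inner lid's flange, carried by it. Origin: centre of the disc's underside, z up; 19 mm above the inner lid's when nested. Disc 164 mm across, z = 0 to 5 mm; skirt at its edge to z = -5; round blue collar to grip, 46 mm across, z = 5 to 27 mm; 28 mm hole through both (4 mm play round the stem, which stands 28 mm out of the collar).
- trivet: round cork trivet on the worktop, 164 mm across, 12 mm thick, fixed; origin at the centre of its underside. The lids start on it, roughly centred.
- salt: bystander: white salt shaker, 43 mm across, 78 mm high; origin at the centre of its underside.
- timer: bystander: red round kitchen timer, 69 mm across, 54 mm high; origin at the centre of its underside.
- lemon: bystander: yellow lemon, 78 x 55 x 56 mm, lying on the worktop; origin at its underside.
Things that resemble listed ones, but are neither listed nor needed, are in the scene too. There is more than one size of the outer_lid; the job needs the larger.

How it is judged:
By the outcome, as a careful person would: the job done as asked, in the order asked, and still so for the second after the job is handed in, while the arm keeps its last pose, push and grip.
It also fails if it takes over 51 s, if anything falls off the work surface, if the arm or the gripper's body presses on something with over 40 N, if the wrist force passes 120 N, or if a joint passes its speed limit or range.

### The arm

A 6-joint arm with a two-finger parallel gripper is mounted at the origin on a cart in front of the work surface, level with it; the furniture and walls round the work are solid. World frame = base frame: x ahead of the robot, y to its left, z up, the work surface at z = 0. Lengths are in m, angles in rad, forces in N, time in s.
With the tool pointing down it reaches from about 0.35 to 0.95 m from the base axis. Payload 17.4 kg.
Tool frame: the origin (TCP) lies midway between the tips of the shut fingers; the grasp point (between the pads) lies 19 mm behind it; z points along the fingers, y is the line along which they close (so a half turn about z gives the same grasp; the last joint's range is limited). The gripper opens to 93 mm and grips with 3 to 60 N. Pads are 15 mm wide; open, the fingers measure 128 mm over their backs; the gripper's body (75 mm by 188 mm) begins 65 mm behind the grasp point.
Start: joints at [-0.038, 0.116, 1.442, -0, 1.584, -0.038], TCP at [0.675, -0, 0.219] pointing down, gripper open.
Joint ranges: [-2.83, 2.83], [-0.83, 2.19], [0.07, 2.5], [-1.14, 4.28], [0.01, 3], [-2.97, 2.97]. Speed limits (rad/s): [1.89, 1.89, 2.22, 3.14, 3.14, 3.14].

### API

Orientations are given as a 3x3 rotation matrix whose columns are the frame's x, y, z axes.
In Python, from station import telemetry, cams, bot gives the robot as it stands.
- The arm moves only by the tool carry_out, never from a script. Its argument "increments" is a list of rows, each an object with "linear": the shift along the tool's x, y, z each as a share of 0.3 m, from -1 to 1, a list of three; "rotation": the turn, a rotation vector about the tool's x, y, z each as a share of pi rad, from -1 to 1, a list of three. In form: [{"linear": [tx, ty, tz], "rotation": [ax, ay, az]}, ...]. A call has 1 to 5 rows; each row is the pose to reach, as a shift and turn from the pose commanded when the call began, along the tool's axes at that moment, turning the shorter way round; what a row does not reach only later rows make up. A row lasts 1/10 s, in which the tool goes at most 50 mm and 8.59 degrees, less where a joint would pass 70% of its speed; a pose out of reach is approached as far as the arm can. A call with a number of a shift or a turn outside -1 to 1 is refused whole. A call with a gripper value outside its range is refused whole. "hand" is the opening, from 0 (shut) to 1 (fully open), set as the call begins (left out, the last holds). The fingers move at their own pace and stop on an object; "force" is the grip in N (left out, the last holds). Time passes only in rows, so rows that repeat a pose let the fingers close. It gives the time, the measured TCP pose, the force, the opening and the grip force at its end, in the units of the state.
- telemetry.state(): the state, without advancing time (a new reading comes with each control period).
- cams.grab_frame(name): name is "scene" or "side" or "wrist"; returns the picture (400x640x3 uint8, red, green, blue); there is no depth.
- cams.calibration(name): a dict with "fx", "fy", "cx", "cy" (pixels), "dist_coeffs" ([k1, k2, p1, p2, k3] as OpenCV has them; the pictures are not rectified), "R" (3x3) and "t" (3): a world point X has camera coordinates R X + t; the wrist camera has in their place "mount" (4x4, takes a point from camera to tool coordinates, whose origin is the TCP and whose axes are the flange's). Camera axes: x right, y down, z forward; pixel columns grow to the right and rows downward; lengths in m; the calibration is good to about 2 mm. A picture is of the moment at which its call begins: read the wrist's pose just before it. calibration takes no time and is no camera call.
- bot.close_job(): hands the job in; it is judged then, once.
The state is a dict: "clock": time; "joint_positions": joint angles; "joint_vel": joint speeds; "tau": joint torques, N m; "tool_pos": TCP position; "eef_rot": TCP orientation; "wrist_force": force on the tool from outside, world axes, zero at the start; "torque": the same for the moment, N m; "opening": finger opening in m; "grip_force": force on a finger pad.
Only numpy, scipy, OpenCV 4.12 (cv2) and the standard library are available. Lean on these libraries where they do the work, as an engineer would, in place of code of your own. Each camera call takes 0.05 s, during which the arm holds its last target. There are 200 camera calls.

## Working session

There is one attempt and no reset: what is moved stays moved. The work goes in short steps, Python scripts to look and compute and a tool call to move; the robot and the scene stay as the last step left them, time stands still between calls to the robot, and variables do not carry over. Pictures are saved under pics/ and viewed, at most 12 in all, crops included, and the job is handed in when it is done.

Besides the shell and the picture viewer there is one more tool, called after ">>>" by a JSON object that holds its "method" and its "body", one argument or row to a line. carry_out: Moves the arm, as the interface text tells. Its arguments: {"type":"object","properties":{"increments":{"type":"array","items":{"type":"object","properties":{"linear":{"type":"array","items":{"type":"number"}},"rotation":{"type":"array","items":{"type":"number"}}}}},"hand":{"type":"number"},"force":{"type":"number"}},"required":["increments"]}

```bash
mkdir -p pics; ls
python3 - <<'E'
from station import telemetry,cams,bot
import cv2,json
for n in("scene","side","wrist"):
    im=cams.grab_frame(n); cv2.imwrite(f"pics/{n}0.png",im[:,:,::-1])
    print(n,{k:(v if not hasattr(v,'tolist') else v.tolist()) for k,v in cams.calibration(n).items()})
s=telemetry.state();print(s)
E
```

```text
pics
scene {'fx': 397.1325042242108, 'fy': 397.1325042242108, 'cx': 328.94369367120197, 'cy': 197.70346427183367, 'dist_coeffs': [-0.09089942647551454, 0.0, 0.0, 0.0, 0.0], 'R': [[-0.7512216032167333, -0.6600114775637766, 0.007138091100641585], [-0.3098548880617452, 0.3430851803059505, -0.8867257227568606], [0.5828001811982593, -0.6683392914818894, -0.46224078168932925]], 't': [0.44384509202946004, 0.25875892427868663, 0.6236165525067481]}
side {'fx': 400.4678133089859, 'fy': 400.4678133089859, 'cx': 315.5005433317791, 'cy': 198.6729993172874, 'dist_coeffs': [-0.09932172748741937, 0.0, 0.0, 0.0, 0.0], 'R': [[-0.9722661378977036, -0.2327363194168549, 0.02307298684130808], [-0.15292796261004943, 0.5580038680714943, -0.8156253560729887], [0.1769508274900765, -0.7965334197894939, -0.5781201568956329]], 't': [0.6161327300562496, 0.1770484683945298, 1.023668100262695]}
wrist {'fx': 344.41301211771366, 'fy': 344.41301211771366, 'cx': 319.2766594052634, 'cy': 190.87202414233914, 'dist_coeffs': [-0.07141435804415115, 0.0, 0.0, 0.0, 0.0], 'mount': [[-0.00014583079803436665, -0.9545491115627657
[... 372 characters left out ...]
8399026e+00, -3.78177154e-02]), 'joint_vel': array([-0.00051016, -0.00071186, -0.00273536, -0.00076301,  0.00034479,
        0.00025998]), 'tau': array([ 1.36530605e-03, -7.21765566e+01, -6.22949553e+01,  7.80155347e-02,
        2.25470052e-02,  2.06686866e-05]), 'tool_pos': array([ 6.74846218e-01, -3.45597708e-06,  2.18087614e-01]), 'eef_rot': array([[-2.95975402e-05,  9.99999624e-01, -8.66344569e-04],
       [ 1.00000000e+00,  2.96012680e-05,  4.29011563e-06],
       [ 4.31575892e-06, -8.66344442e-04, -9.99999625e-01]]), 'wrist_force': array([ 0.22030953, -0.49068955,  0.01508324]), 'torque': array([ 0.01041132, -0.0368551 , -0.04050608]), 'grip_force': 0.0, 'opening': 0.09322067815086539}
```

View pics/scene0.png

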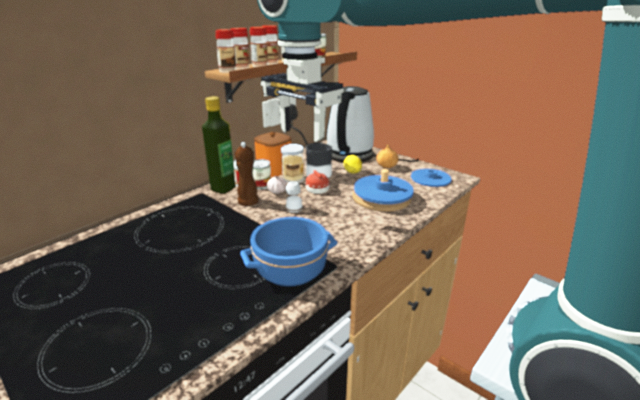

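View pics/side0.png

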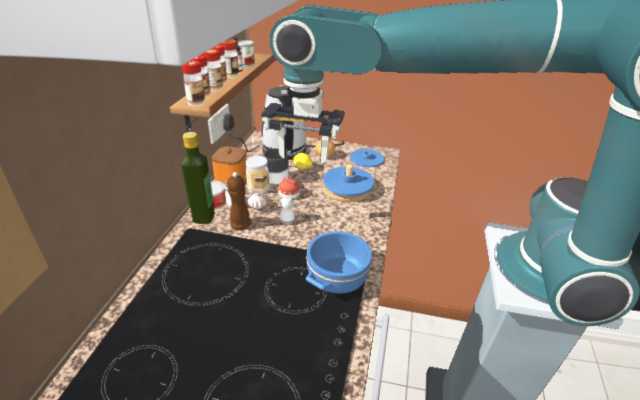

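The scene shows the pot at about scene (291,250) and side (339,262). There are two blue lids. One is at scene (383,190) / side (349,183), on the cork with the wooden stem. The smaller is at scene (431,177) / side (367,157), flat with no stem. The first fits the description. I'll confirm it in an enlarged crop.

```bash
cat > h.py <<'E'
import numpy as np,cv2
from station import telemetry,cams,bot
def KD(c): return np.array([[c["fx"],0,c["cx"]],[0,c["fy"],c["cy"]],[0,0,1]]),np.array(c["dist_coeffs"])
def pose(n,s=None):
    c=cams.calibration(n)
    if n!="wrist": return np.array(c["R"]),np.array(c["t"])
    T=np.eye(4);T[:3,:3]=s["eef_rot"];T[:3,3]=s["tool_pos"]
    M=np.linalg.inv(T@np.array(c["mount"]));return M[:3,:3],M[:3,3]
def proj(n,P,s=None):
    R,t=pose(n,s);K,D=KD(cams.calibration(n))
    return cv2.projectPoints(np.float64(P).reshape(-1,1,3),cv2.Rodrigues(R)[0],t,K,D)[0].reshape(-1,2)
def ray(n,uv,z,s=None):
    R,t=pose(n,s);K,D=KD(cams.calibration(n))
    x=cv2.undistortPoints(np.float64(uv).reshape(-1,1,2),K,D).reshape(-1,2)
    d=np.c_[x,np.ones(len(x))]@R; o=-R.T@t
    return o+d*((z-o[2])/d[:,2])[:,None]
def tri(a,b):
    Ps=[]
    for n,uv in(("scene",a),("side",b)):
        Ps.append((ray(n,uv,0.)[0],ray(n,uv,.3)[0]))
    A=[];B=[]
    for p,q in Ps:
        d=(q-p)/np.linalg.norm(q-p);M=np.eye(3)-np.outer(d,d);A.append(M);B.append(M@p)
    X=np.linalg.lstsq(np.vstack(A),np.hstack(B),rcond=None)[0];return X
def circ(c,r,n=72):
    a=np.linspace(0,2*np.pi,n);return np.c_[c[0]+r*np.cos(a),c[1]+r*np.sin(a),0*a+c[2]]
E
python3 - <<'E'
from h import *
print("stem",tri((385,171),(349,166)),ray("scene",(385,171),.086),ray("side",(349,166),.086))
a=cv2.imread("pics/scene0.png");b=cv2.imread("pics/side0.png")
def crop(im,x,y): return cv2.resize(im[y:y+150,x:x+200],None,fx=2,fy=2,interpolation=cv2.INTER_CUBIC)
o=np.vstack([np.hstack([crop(a,280,125),crop(b,260,110)]),np.hstack([crop(a,200,170),crop(b,240,200)])])
cv2.imwrite("pics/c1.png",o)
E
```

```text
stem [ 0.57957745 -0.2141918   0.08703591] [[ 0.58110277 -0.21679053  0.086     ]] [[ 0.57978474 -0.21542879  0.086     ]]
```

View pics/c1.png

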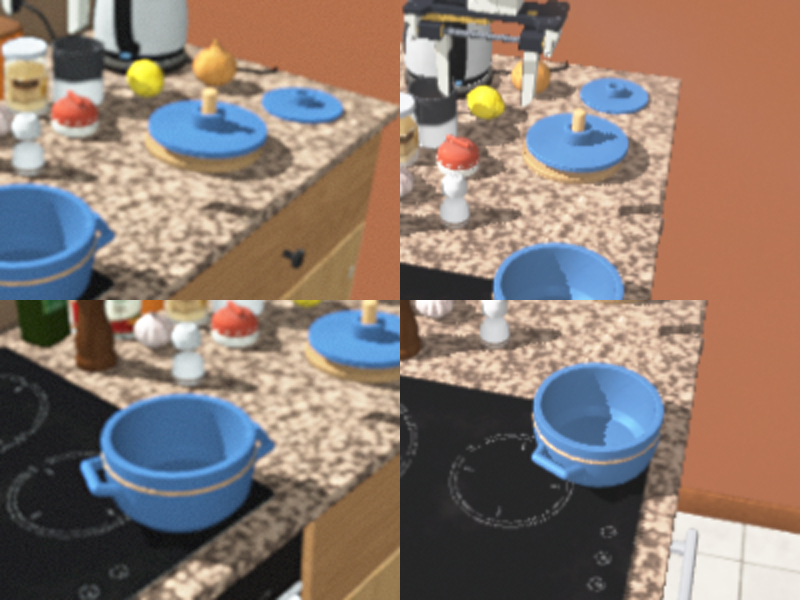

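The crop confirms it: the nested lids on the cork, with the wooden stem through the collar, are the larger pair at scene (383,190). The lid at scene (431,177) is the smaller spare. Next I'll fit the pot's rim from its extremes.

Run:
```python
from h import *
from scipy.optimize import least_squares
ob={"scene":(217,250.5,328.5),"side":(232,306.5,371.5)}
def f(p,r=.076,ob=ob):
    e=[]
    for n,o in ob.items():
        q=proj(n,circ(p,r));e+=[q[:,1].min()-o[0],q[:,0].min()-o[1],q[:,0].max()-o[2]]
    return e
r=least_squares(f,[.6,.1,.085]);print("pot rim",r.x,r.fun)
# lid disc: crop extents
# scene left 280+147/2, right 280+268/2, top 125+97/2 ; side left 260+(524-400)/2 right 260+(629-400)/2 top 110+113/2
ob2={"scene":(173.8,353.5,414),"side":(166.5,322,374.5)}
r=least_squares(lambda p:f(p,.082,ob2),[.58,-.215,.036]);print("lid disc top (exp z .036)",r.x,r.fun)
for k,u in dict(kettle=(350,158),onion=(387,170),lemon=(352,172),timer=(317,192),salt=(293,211),blacktop=(319,178),smalllid=(431,178)).items(): print(k,ray("scene",u,0)[0].round(3))
for k,u in dict(salt=(288,221),timer=(289,197),lemon=(303,168)).items(): print(k,ray("side",u,0)[0].round(3))
print("hob pot bottom", ray("side",(345,290),0))
```

```text
pot rim [0.53686664 0.17911336 0.08623987] [ 0.57218195 -0.04838705 -0.11703938 -0.69541075 -0.30170956  0.33146436]
lid disc top (exp z .036) [ 0.57765127 -0.20938289  0.04249339] [ 0.65520587 -0.17500931 -0.24853817 -0.84721436  0.5483133  -0.20671439]
kettle [ 0.842 -0.396  0.   ]
onion [ 0.687 -0.396  0.   ]
lemon [ 0.762 -0.306  0.   ]
timer [ 0.748 -0.127  0.   ]
salt [ 0.719 -0.003  0.   ]
blacktop [ 0.809 -0.202  0.   ]
smalllid [ 0.55  -0.438  0.   ]
salt [ 0.717 -0.005  0.   ]
timer [ 0.748 -0.122  0.   ]
lemon [ 0.751 -0.303  0.   ]
hob pot bottom [[0.51102331 0.21148139 0.        ]]
```

>>> {"method": "carry_out", "body": {
  "increments": [
    {"linear":[-0.143,-0.063,0.0],"rotation":[0,0,0]},
    {"linear":[-0.287,-0.127,0.0],"rotation":[0,0,0]},
    {"linear":[-0.43,-0.19,0.0],"rotation":[0,0,0]},
    {"linear":[-0.573,-0.253,0.0],"rotation":[0,0,0]},
    {"linear":[-0.717,-0.317,0.06],"rotation":[0,0,0]}
  ],
  "hand": 1
}}

```text
clock: 0.65
tool_pos: [0.5798, -0.2164, 0.2029]
eef_rot: [[-0.0, 1.0, 0.003], [1.0, 0.0, -0.001], [-0.001, 0.003, -1.0]]
wrist_force: [0.9, 0.1, -0.1]
opening: 0.0932
grip_force: 0.0
```

>>> {"method": "carry_out", "body": {
  "increments": [
    {"linear":[0,0,0],"rotation":[0,0,0]},
    {"linear":[0,0,0],"rotation":[0,0,0]},
    {"linear":[0,0,0],"rotation":[0,0,0]}
  ]
}}

```text
clock: 0.95
tool_pos: [0.5806, -0.2139, 0.2012]
eef_rot: [[-0.0, 1.0, 0.0], [1.0, 0.0, 0.0], [0.0, 0.0, -1.0]]
wrist_force: [-0.4, 0.5, 0.2]
opening: 0.093
grip_force: 0.0
```

Run:
```python
from h import *
s=telemetry.state(); im=cams.grab_frame("wrist");print(s["tool_pos"],s["eef_rot"].round(4).tolist(),s["clock"],s["wrist_force"],s["joint_positions"].round(2))
o=im[:,:,::-1].copy()
for c,r in (((.580,-.215,.086),.010),((.580,-.215,.058),.023),((.580,-.215,.036),.082)):
    cv2.polylines(o,[proj("wrist",circ(c,r),s).round().astype(int)],True,(0,255,255),1)
cv2.imwrite("pics/w1r.png",im[:,:,::-1]);cv2.imwrite("pics/w1.png",o)
```

```text
[ 0.58059084 -0.21394221  0.20121749] [[-0.0005, 1.0, 0.0005], [1.0, 0.0005, 0.0001], [0.0001, 0.0005, -1.0]] 0.95 [-0.36412431  0.49273402  0.17597305] [-0.39 -0.    1.59  0.    1.55 -0.39]
```

View pics/w1.png

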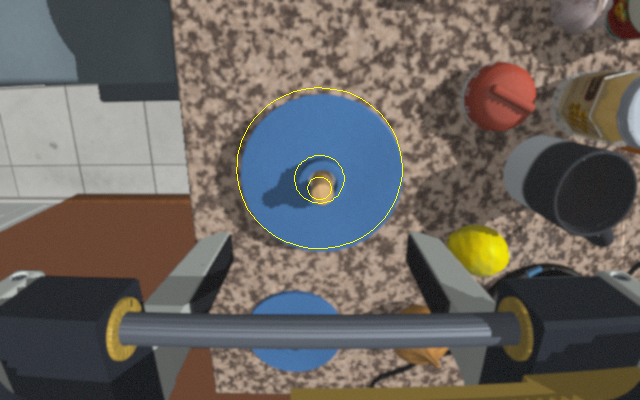

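The wrist view shows the stem top at (321,188), within about 1 px of the predicted circle, so the TCP is centred over the stem. I'll descend to z = 0.062, just above the collar.

>>> {"method": "carry_out", "body": {
  "increments": [
    {"linear":[0,0,0.13],"rotation":[0,0,0]},
    {"linear":[0,0,0.26],"rotation":[0,0,0]},
    {"linear":[0,0,0.38],"rotation":[0,0,0]},
    {"linear":[0,0,0.44],"rotation":[0,0,0]},
    {"linear":[0,0,0.463],"rotation":[0,0,0]}
  ]
}}

```text
clock: 1.5
tool_pos: [0.58, -0.2136, 0.0605]
eef_rot: [[-0.001, 1.0, -0.002], [1.0, 0.001, 0.001], [0.001, -0.002, -1.0]]
wrist_force: [0.2, -1.1, 0.7]
opening: 0.0929
grip_force: 0.0
```

>>> {"method": "carry_out", "body": {
  "increments": [
    {"linear":[0,0,0],"rotation":[0,0,0]},
    {"linear":[0,0,0],"rotation":[0,0,0]},
    {"linear":[0,0,0],"rotation":[0,0,0]},
    {"linear":[0,0,0],"rotation":[0,0,0]},
    {"linear":[0,0,0],"rotation":[0,0,0]}
  ],
  "hand": 0,
  "force": 30
}}

```text
clock: 2.0
tool_pos: [0.5804, -0.2147, 0.0627]
eef_rot: [[0.0, 1.0, 0.001], [1.0, -0.0, -0.0], [-0.0, 0.001, -1.0]]
wrist_force: [0.9, 1.3, -0.4]
opening: 0.0576
grip_force: 0.0
```

>>> {"method": "carry_out", "body": {
  "increments": [
    {"linear":[0,0,0],"rotation":[0,0,0]},
    {"linear":[0,0,0],"rotation":[0,0,0]},
    {"linear":[0,0,0],"rotation":[0,0,0]},
    {"linear":[0,0,0],"rotation":[0,0,0]},
    {"linear":[0,0,0],"rotation":[0,0,0]}
  ]
}}

```text
clock: 2.5
tool_pos: [0.5803, -0.2146, 0.062]
eef_rot: [[0.0, 1.0, 0.0], [1.0, -0.0, -0.0], [-0.0, 0.0, -1.0]]
wrist_force: [2.2, 0.4, 2.1]
opening: 0.0194
grip_force: 30.0
```

>>> {"method": "carry_out", "body": {
  "increments": [
    {"linear":[0,0,-0.02],"rotation":[0,0,0]},
    {"linear":[0,0,-0.07],"rotation":[0,0,0]},
    {"linear":[0,0,-0.16],"rotation":[0,0,0]},
    {"linear":[0,0,-0.28],"rotation":[0,0,0]},
    {"linear":[0,0,-0.4],"rotation":[0,0,0]}
  ]
}}

```text
clock: 3.0
tool_pos: [0.5798, -0.2145, 0.1841]
eef_rot: [[-0.0, 1.0, -0.0], [1.0, 0.0, 0.0], [0.0, -0.0, -1.0]]
wrist_force: [1.0, -0.2, -4.6]
opening: 0.0192
grip_force: 30.0
```

>>> {"method": "carry_out", "body": {
  "increments": [
    {"linear":[0,0,-0.06],"rotation":[0,0,0]},
    {"linear":[0,0,-0.067],"rotation":[0,0,0]},
    {"linear":[0,0,-0.067],"rotation":[0,0,0]}
  ]
}}

```text
clock: 3.3
tool_pos: [0.5799, -0.2145, 0.2012]
eef_rot: [[0.0, 1.0, -0.001], [1.0, -0.0, 0.0], [0.0, -0.001, -1.0]]
wrist_force: [0.1, 0.5, -6.2]
opening: 0.0194
grip_force: 30.0
```

Run:
```python
from h import *
s=telemetry.state();print(s["tool_pos"],s["clock"],s["wrist_force"],s["torque"],s["opening"])
im=cams.grab_frame("side");im2=cams.grab_frame("scene");cv2.imwrite("pics/s2.png",np.hstack([cv2.resize(a[80:280,220:420] if i else a[60:260,260:460],None,fx=2,fy=2,interpolation=2) for i,a in enumerate((im2,im))])[:,:,::-1])
```

```text
[ 0.57991569 -0.21453267  0.20118245] 3.3 [ 0.10659247  0.53577198 -6.19700072] [ 0.00424529  0.03704564 -0.02814949] 0.01943109072917813
```

View pics/s2.png

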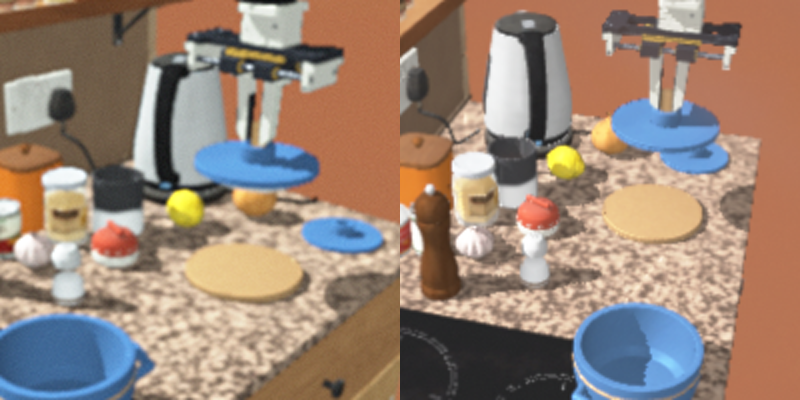

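Both lids are up (about 6 N) and the trivet is empty. I'll go to a spot beside and above the pot, so the wrist camera can see the pot past the lid.

>>> {"method": "carry_out", "body": {
  "increments": [
    {"linear":[0.05,-0.03,-0.03],"rotation":[0,0,0]},
    {"linear":[0.14,-0.085,-0.08],"rotation":[0,0,0]},
    {"linear":[0.25,-0.15,-0.14],"rotation":[0,0,0]},
    {"linear":[0.36,-0.22,-0.2],"rotation":[0,0,0]},
    {"linear":[0.47,-0.285,-0.25],"rotation":[0,0,0]}
  ]
}}

```text
clock: 3.9
tool_pos: [0.4934, -0.0725, 0.2762]
eef_rot: [[0.0, 1.0, -0.002], [1.0, -0.0, 0.0], [0.0, -0.002, -1.0]]
wrist_force: [0.4, 0.4, -4.3]
opening: 0.0193
grip_force: 30.0
```

>>> {"method": "carry_out", "body": {
  "increments": [
    {"linear":[0.11,-0.07,-0.06],"rotation":[0,0,0]},
    {"linear":[0.22,-0.135,-0.12],"rotation":[0,0,0]},
    {"linear":[0.32,-0.2,-0.18],"rotation":[0,0,0]},
    {"linear":[0.42,-0.25,-0.23],"rotation":[0,0,0]},
    {"linear":[0.465,-0.28,-0.25],"rotation":[0,0,0]}
  ]
}}

```text
clock: 4.4
tool_pos: [0.4096, 0.0677, 0.3524]
eef_rot: [[-0.002, 1.0, 0.0], [1.0, 0.002, 0.0], [0.0, 0.0, -1.0]]
wrist_force: [0.5, -0.4, -5.0]
opening: 0.0189
grip_force: 30.0
```

>>> {"method": "carry_out", "body": {
  "increments": [
    {"linear":[0,0,0],"rotation":[0,0,0]},
    {"linear":[0,0,0],"rotation":[0,0,0]},
    {"linear":[0,0,0],"rotation":[0,0,0]},
    {"linear":[0,0,0],"rotation":[0,0,0]}
  ]
}}

```text
clock: 4.8
tool_pos: [0.4109, 0.0653, 0.3511]
eef_rot: [[0.001, 1.0, -0.001], [1.0, -0.001, -0.0], [-0.0, -0.001, -1.0]]
wrist_force: [-0.3, 0.6, -4.9]
opening: 0.0192
grip_force: 30.0
```

Run:
```python
from h import *
s=telemetry.state(); im=cams.grab_frame("wrist");print(s["tool_pos"],s["eef_rot"].round(4).tolist(),s["clock"],s["wrist_force"],s["joint_positions"].round(2))
cv2.imwrite("pics/w2r.png",im[:,:,::-1])
np.save("s2.npy",s,allow_pickle=True)
o=im[:,:,::-1].copy()
for c,r in (((.537,.179,.084),.076),((.537,.179,.084),.067)):
    cv2.polylines(o,[(proj("wrist",circ(c,r),s)*4).round().astype(int)],True,(0,255,255),1,cv2.LINE_AA,2)
o=np.vstack([o[:200,160:560]]);o=cv2.resize(o,None,fx=2,fy=2,interpolation=2);cv2.imwrite("pics/w2.png",o)
```

```text
[0.41091334 0.06531979 0.35114556] [[0.001, 1.0, -0.0015], [1.0, -0.001, -0.0002], [-0.0002, -0.0015, -1.0]] 4.8 [-0.34066491  0.60838372 -4.86579507] [ 0.1  -0.45  1.73 -0.    1.87  0.1 ]
```

View pics/w2.png

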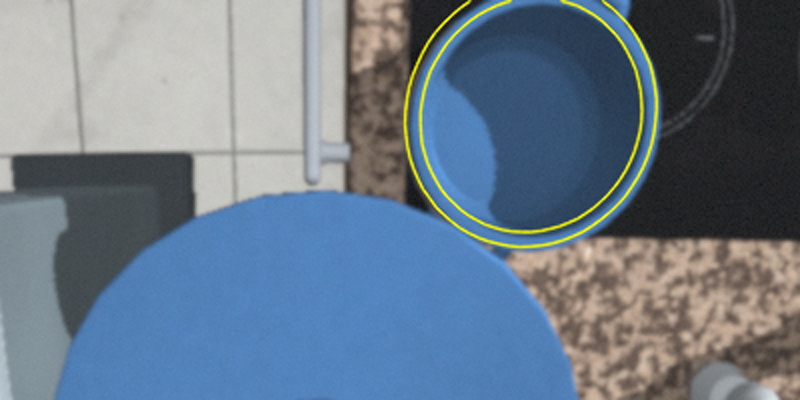

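Run:
```python
from h import *
s=np.load("s2.npy",allow_pickle=True).item()
im=cv2.imread("pics/w2r.png").astype(np.float32)
g=sum(np.hypot(cv2.Sobel(im[:,:,i],5,1,0),cv2.Sobel(im[:,:,i],5,0,1)) for i in range(3)); g=cv2.GaussianBlur(np.minimum(g,300),(0,0),.8)
R,t=pose("wrist",s)
def sc(x,y,z):
    v=0
    for r in(.076,.067):
        q=proj("wrist",circ((x,y,z),r,180),s); ok=(q[:,1]>1)&~((q[:,0]<425)&(q[:,1]>95))
        q=q[ok].astype(np.float32);v+=cv2.remap(g,q[:,:1].copy(),q[:,1:].copy(),1).mean()
    return v
for z in(.080,.083,.086):
    b=max((sc(x,y,z),x,y) for x in np.arange(.527,.548,.0005) for y in np.arange(.168,.190,.0005));print(z,b)
b=max((sc(x,y,z),x,y,z) for z in np.arange(.078,.09,.001) for x in np.arange(.53,.546,.001) for y in np.arange(.17,.188,.001));print(b)
_,x,y,z=b
o=im.astype(np.uint8).copy()
o=cv2.resize(o[:135,340:500],None,fx=4,fy=4,interpolation=2)
for r in(.076,.067):
    cv2.polylines(o,[(((proj("wrist",circ((x,y,z),r),s)-[340,0])*4+1.5)*4).round().astype(int)],True,(0,255,255),1,cv2.LINE_AA,2)
cv2.imwrite("pics/w2b.png",o)
```

```text
Traceback (most recent call last):
  File "h.py", line 10, in proj
    R,t=pose(n,s);K,D=KD(cams.calibration(n))
        ~~~~^^^^^
  File "h.py", line 5, in pose
    c=cams.calibration(n)
ValueError: time passes only in moves, steps and waits
```

Calibration needs caching, so I'll do that.

```bash
cat >> h.py <<'E'
import functools,types
cams=types.SimpleNamespace(grab_frame=cams.grab_frame,calibration=functools.lru_cache(None)(cams.calibration))
E
python3 - <<'E'
from h import *
s=np.load("s2.npy",allow_pickle=True).item()
im=cv2.imread("pics/w2r.png").astype(np.float32)
g=sum(np.hypot(cv2.Sobel(im[:,:,i],5,1,0),cv2.Sobel(im[:,:,i],5,0,1)) for i in range(3)); g=cv2.GaussianBlur(np.minimum(g,300),(0,0),.8)
def sc(x,y,z):
    v=0
    for r in(.076,.067):
        q=proj("wrist",circ((x,y,z),r,120),s); ok=(q[:,1]>1)&~((q[:,0]<425)&(q[:,1]>95))
        q=q[ok].astype(np.float32);v+=cv2.remap(g,q[:,:1].copy(),q[:,1:].copy(),1).mean()
    return v
for z in(.080,.083,.086):
    b=max((sc(x,y,z),x,y,z) for x in np.arange(.529,.546,.0005) for y in np.arange(.170,.188,.0005));print(b)
    if z==.083:_,x,y,_=b
o=im.astype(np.uint8).copy()
o=cv2.resize(o[:135,340:500],None,fx=4,fy=4,interpolation=2)
for r in(.076,.067):
    cv2.polylines(o,[(((proj("wrist",circ((x,y,.083),r),s)-[340,0])*4+1.5)*4).round().astype(int)],True,(0,255,255),1,cv2.LINE_AA,2)
cv2.imwrite("pics/w2b.png",o)
E
```

```text
(np.float32(520.7539), np.float64(0.5419999999999986), np.float64(0.17600000000000002), 0.08)
(np.float32(527.49835), np.float64(0.5409999999999987), np.float64(0.17550000000000002), 0.083)
(np.float32(523.8386), np.float64(0.5394999999999989), np.float64(0.17550000000000002), 0.086)
```

View pics/w2b.png

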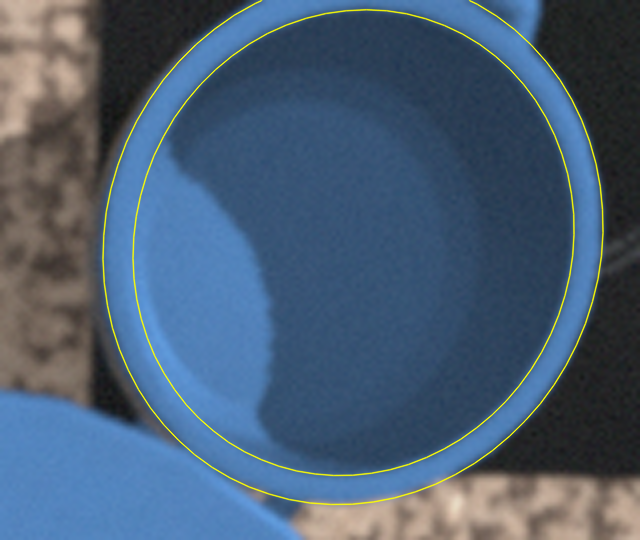

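The view shows the pot rim centred near crop (353,243), and the fitted circles lie on both rim edges. That puts the pot at (0.541, 0.1755) with the rim at about z = 0.083. I'll move the lids over it.

>>> {"method": "carry_out", "body": {
  "increments": [
    {"linear":[0.05,0.06,0.05],"rotation":[0,0,0]},
    {"linear":[0.13,0.16,0.15],"rotation":[0,0,0]},
    {"linear":[0.23,0.27,0.27],"rotation":[0,0,0]},
    {"linear":[0.32,0.375,0.4],"rotation":[0,0,0]},
    {"linear":[0.364,0.434,0.5],"rotation":[0,0,0]}
  ]
}}

```text
clock: 5.35
tool_pos: [0.5416, 0.1755, 0.2016]
eef_rot: [[0.0, 1.0, 0.0], [1.0, -0.0, 0.0], [0.0, 0.0, -1.0]]
wrist_force: [0.7, 0.6, -4.1]
opening: 0.0197
grip_force: 30.0
```

>>> {"method": "carry_out", "body": {
  "increments": [
    {"linear":[0,0,0],"rotation":[0,0,0]},
    {"linear":[0,0,0],"rotation":[0,0,0]},
    {"linear":[0,0,0.08],"rotation":[0,0,0]},
    {"linear":[0,0,0.13],"rotation":[0,0,0]},
    {"linear":[0,0,0.17],"rotation":[0,0,0]}
  ]
}}

```text
clock: 5.85
tool_pos: [0.54, 0.174, 0.1522]
eef_rot: [[0.001, 1.0, 0.001], [1.0, -0.001, 0.0], [0.0, 0.001, -1.0]]
wrist_force: [0.3, -0.3, -5.5]
opening: 0.0193
grip_force: 29.9
```

Run:
```python
from h import *
s=telemetry.state();print(s["tool_pos"],s["eef_rot"].round(4).tolist(),s["clock"],s["wrist_force"])
s1=dict(s);s1["tool_pos"]=np.array([.58059,-.21394,.20122]);s1["eef_rot"]=np.array([[-.0005,1,.0005],[1,.0005,.0001],[.0001,.0005,-1]])
im=cv2.imread("pics/w1r.png");h=cv2.cvtColor(im,40)
m=((h[:,:,0]<25)&(h[:,:,1]>60)&(h[:,:,2]>120));m[:150]=0;m[215:]=0;m[:,:290]=0;m[:,350:]=0
v,u=np.nonzero(m);print(len(u),u.min(),u.max(),v.min(),v.max())
q=proj("wrist",circ((.58,-.215,.086),.01),s1);print(q.min(0),q.max(0))
q=proj("wrist",circ((.58,-.215,.058),.01),s1);print(q.min(0),q.max(0))
im=cams.grab_frame("side");im2=cams.grab_frame("scene");cv2.imwrite("pics/s3.png",np.hstack([cv2.resize(a[140:340,240:440] if i else a[120:320,190:390],None,fx=2,fy=2,interpolation=2) for i,a in enumerate((im2,im))])[:,:,::-1])
```

```text
[0.54004917 0.17399566 0.15216727] [[0.0007, 1.0, 0.0009], [1.0, -0.0007, 0.0002], [0.0002, 0.0009, -1.0]] 5.85 [ 0.29696092 -0.28409551 -5.48138267]
483 311 333 174 203
[307.31368468 176.56987458] [330.80277349 199.05469963]
[308.30336454 168.7138925 ] [329.82792877 189.47769137]
```

View pics/s3.png

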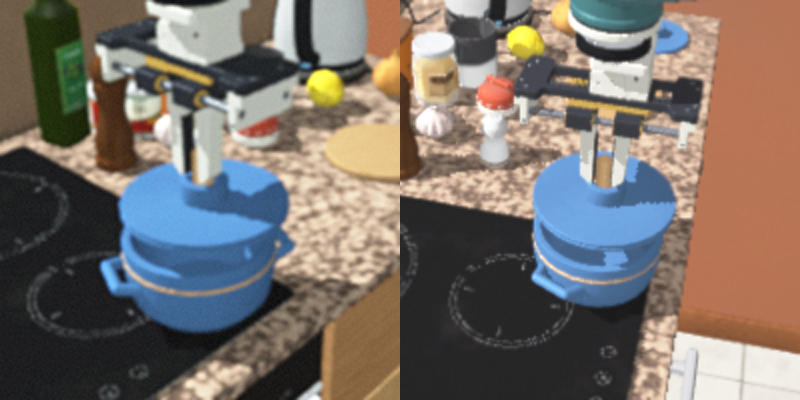

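The lids hang level above the pot, with the plug still above the mouth at scene (204,205) in the crop. Comparing the measured stem offset in w1 with the grip suggests about +3 mm in y and -1.5 mm in x. I'll apply that, then lower slowly while watching the force.

>>> {"method": "carry_out", "body": {
  "increments": [
    {"linear":[0.01,-0.005,0],"rotation":[0,0,0]},
    {"linear":[0.01,-0.005,0.02],"rotation":[0,0,0]},
    {"linear":[0.01,-0.005,0.04],"rotation":[0,0,0]},
    {"linear":[0.01,-0.005,0.055],"rotation":[0,0,0]},
    {"linear":[0.01,-0.005,0.065],"rotation":[0,0,0]}
  ]
}}

```text
clock: 6.45
tool_pos: [0.5385, 0.1776, 0.1319]
eef_rot: [[-0.0, 1.0, -0.001], [1.0, 0.0, -0.0], [-0.0, -0.001, -1.0]]
wrist_force: [0.3, -0.4, -4.7]
opening: 0.0196
grip_force: 29.9
```

>>> {"method": "carry_out", "body": {
  "increments": [
    {"linear":[0,0,0.007],"rotation":[0,0,0]},
    {"linear":[0,0,0.013],"rotation":[0,0,0]},
    {"linear":[0,0,0.017],"rotation":[0,0,0]},
    {"linear":[0,0,0.02],"rotation":[0,0,0]},
    {"linear":[0,0,0.02],"rotation":[0,0,0]}
  ]
}}

```text
clock: 6.95
tool_pos: [0.5389, 0.1777, 0.1268]
eef_rot: [[-0.0, 1.0, 0.001], [1.0, 0.0, 0.0], [0.0, 0.001, -1.0]]
wrist_force: [0.3, 1.5, -2.6]
opening: 0.0188
grip_force: 29.9
```

>>> {"method": "carry_out", "body": {
  "increments": [
    {"linear":[0,0,0.003],"rotation":[0,0,0]},
    {"linear":[0,0,0.006],"rotation":[0,0,0]},
    {"linear":[0,0,0.006],"rotation":[0,0,0]}
  ]
}}

```text
clock: 7.25
tool_pos: [0.5392, 0.1781, 0.1256]
eef_rot: [[-0.0, 1.0, 0.002], [1.0, 0.0, 0.001], [0.001, 0.002, -1.0]]
wrist_force: [1.4, 4.3, 2.2]
opening: 0.0194
grip_force: 30.0
```

>>> {"method": "carry_out", "body": {
  "increments": [
    {"linear":[0,0,0],"rotation":[0,0,0]}
  ]
}}

```text
clock: 7.35
tool_pos: [0.5391, 0.1781, 0.1256]
eef_rot: [[-0.0, 1.0, 0.002], [1.0, 0.0, 0.001], [0.001, 0.002, -1.0]]
wrist_force: [1.4, 5.4, 2.2]
opening: 0.0189
grip_force: 30.0
```

Contact pushes the lid toward +y (5 N), so I'll shift +y 2.5 mm and look at the forces.

>>> {"method": "carry_out", "body": {
  "increments": [
    {"linear":[0.003,0,-0.004],"rotation":[0,0,0]},
    {"linear":[0.008,0.001,-0.004],"rotation":[0,0,0]},
    {"linear":[0.008,0.001,-0.004],"rotation":[0,0,0]}
  ]
}}

```text
clock: 7.65
tool_pos: [0.5388, 0.1799, 0.1255]
eef_rot: [[-0.0, 1.0, -0.001], [1.0, 0.0, -0.0], [-0.0, -0.001, -1.0]]
wrist_force: [-0.0, 0.5, -5.1]
opening: 0.0193
grip_force: 29.9
```

>>> {"method": "carry_out", "body": {
  "increments": [
    {"linear":[0,0,0.003],"rotation":[0,0,0]},
    {"linear":[0,0,0.005],"rotation":[0,0,0]},
    {"linear":[0,0,0.005],"rotation":[0,0,0]}
  ]
}}

```text
clock: 7.95
tool_pos: [0.5391, 0.1799, 0.1246]
eef_rot: [[0.0, 1.0, 0.0], [1.0, -0.0, 0.0], [0.0, 0.0, -1.0]]
wrist_force: [1.5, -0.2, -2.2]
opening: 0.0193
grip_force: 30.0
```

Run:
```python
from h import *
s=telemetry.state();print(s["tool_pos"],s["eef_rot"].round(4).tolist(),s["clock"],s["wrist_force"],s["torque"])
```

```text
[0.5391032  0.17994207 0.12459191] [[0.0001, 1.0, 0.0003], [1.0, -0.0001, 0.0], [0.0, 0.0003, -1.0]] 7.95 [ 1.51890574 -0.15435135 -2.21602465] [-0.00901903  0.0114227  -0.02743468]
```

>>> {"method": "carry_out", "body": {
  "increments": [
    {"linear":[0,0.001,0.003],"rotation":[0,0,0]},
    {"linear":[0,0.001,0.003],"rotation":[0,0,0]},
    {"linear":[0,0.001,0.003],"rotation":[0,0,0]}
  ]
}}

```text
clock: 8.25
tool_pos: [0.5394, 0.18, 0.124]
eef_rot: [[0.0, 1.0, 0.001], [1.0, -0.0, 0.0], [0.0, 0.001, -1.0]]
wrist_force: [-1.2, -0.5, 4.2]
opening: 0.0195
grip_force: 30.0
```

Run:
```python
from h import *
s=telemetry.state();print(s["tool_pos"],s["eef_rot"].round(4).tolist(),s["clock"],s["wrist_force"],s["torque"])
```

```text
[0.53943487 0.17996162 0.12402352] [[0.0001, 1.0, 0.0006], [1.0, -0.0001, 0.0001], [0.0001, 0.0006, -1.0]] 8.25 [-1.15232608 -0.51447865  4.15623852] [-0.18599712  0.43554624 -0.05200186]
```

>>> {"method": "carry_out", "body": {
  "increments": [
    {"linear":[0,0,0.003],"rotation":[0,0,0]},
    {"linear":[0,0,0.003],"rotation":[0,0,0]},
    {"linear":[0,0,0.003],"rotation":[0,0,0]}
  ]
}}

```text
clock: 8.55
tool_pos: [0.5394, 0.18, 0.124]
eef_rot: [[0.0, 1.0, 0.001], [1.0, -0.0, 0.0], [0.0, 0.001, -1.0]]
wrist_force: [-5.8, -1.7, 12.8]
opening: 0.0197
grip_force: 30.0
```

Run:
```python
from h import *
s=telemetry.state();print(s["tool_pos"],s["eef_rot"].round(4).tolist(),s["clock"],s["wrist_force"],s["torque"])
im=cams.grab_frame("side");im2=cams.grab_frame("scene");cv2.imwrite("pics/s4.png",np.hstack([cv2.resize(a[190:310,270:410] if i else a[180:300,220:360],None,fx=2.8,fy=2.8,interpolation=2) for i,a in enumerate((im2,im))])[:,:,::-1])
```

```text
[0.53943273 0.18000112 0.12395007] [[0.0001, 1.0, 0.0008], [1.0, -0.0001, 0.0002], [0.0002, 0.0008, -1.0]] 8.55 [-5.78751046 -1.67160224 12.75339337] [-0.45470192  1.20920073 -0.08143458]
```

View pics/s4.png

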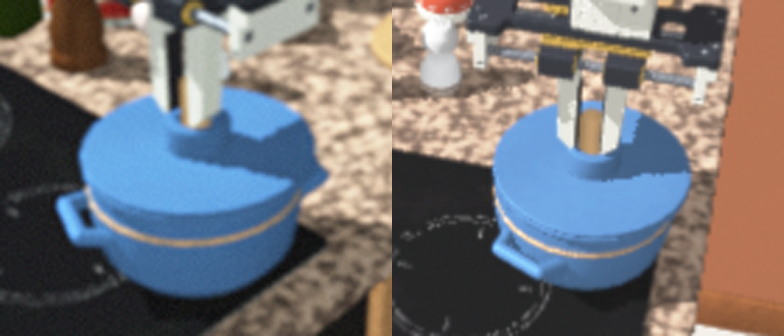

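The picture shows the outer lid sitting flat, with its skirt an even gap above the pale band in both views. Force rises with no travel, so the flange is on the rim at TCP z = 0.124. I'll ease the push and open the fingers.

>>> {"method": "carry_out", "body": {
  "increments": [
    {"linear":[0,0,-0.004],"rotation":[0,0,0]},
    {"linear":[0,0,-0.004],"rotation":[0,0,0]},
    {"linear":[0,0,-0.004],"rotation":[0,0,0]}
  ],
  "force": 10
}}

```text
clock: 8.95
tool_pos: [0.5393, 0.18, 0.1238]
eef_rot: [[-0.0, 1.0, -0.0], [1.0, 0.0, 0.0], [0.0, -0.0, -1.0]]
wrist_force: [-0.5, 0.2, 1.9]
opening: 0.0195
grip_force: 10.0
```

>>> {"method": "carry_out", "body": {
  "increments": [
    {"linear":[0,0,0],"rotation":[0,0,0]},
    {"linear":[0,0,0],"rotation":[0,0,0]},
    {"linear":[0,0,0],"rotation":[0,0,0]},
    {"linear":[0,0,0],"rotation":[0,0,0]},
    {"linear":[0,0,0],"rotation":[0,0,0]}
  ],
  "hand": 1
}}

```text
clock: 9.45
tool_pos: [0.5393, 0.18, 0.1238]
eef_rot: [[-0.0, 1.0, -0.0], [1.0, 0.0, -0.0], [-0.0, -0.0, -1.0]]
wrist_force: [-0.3, 0.2, -0.8]
opening: 0.0549
grip_force: 0.0
```

>>> {"method": "carry_out", "body": {
  "increments": [
    {"linear":[0,0,0],"rotation":[0,0,0]},
    {"linear":[0,0,0],"rotation":[0,0,0]},
    {"linear":[0,0,0],"rotation":[0,0,0]},
    {"linear":[0,0,0],"rotation":[0,0,0]},
    {"linear":[0,0,0],"rotation":[0,0,0]}
  ]
}}

```text
clock: 9.95
tool_pos: [0.5393, 0.18, 0.1238]
eef_rot: [[0.0, 1.0, -0.0], [1.0, -0.0, 0.0], [0.0, -0.0, -1.0]]
wrist_force: [0.1, 0.4, 0.7]
opening: 0.0916
grip_force: 0.0
```

>>> {"method": "carry_out", "body": {
  "increments": [
    {"linear":[0,0,-0.05],"rotation":[0,0,0]},
    {"linear":[0,0,-0.15],"rotation":[0,0,0]},
    {"linear":[0,0,-0.25],"rotation":[0,0,0]},
    {"linear":[0,0,-0.3],"rotation":[0,0,0]},
    {"linear":[0,0,-0.3],"rotation":[0,0,0]}
  ]
}}

```text
clock: 10.45
tool_pos: [0.54, 0.1802, 0.2165]
eef_rot: [[0.0, 1.0, 0.004], [1.0, -0.0, 0.001], [0.001, 0.004, -1.0]]
wrist_force: [-0.0, -0.0, 0.7]
opening: 0.0931
grip_force: 0.0
```

>>> {"method": "carry_out", "body": {
  "increments": [
    {"linear":[0,0,0],"rotation":[0,0,0]},
    {"linear":[0,0,0],"rotation":[0,0,0]}
  ]
}}

```text
clock: 10.65
tool_pos: [0.5388, 0.1799, 0.2122]
eef_rot: [[-0.0, 1.0, -0.002], [1.0, 0.0, -0.001], [-0.001, -0.002, -1.0]]
wrist_force: [0.5, 0.2, 0.1]
opening: 0.0927
grip_force: 0.0
```

Run:
```python
from h import *
s=telemetry.state(); im=cams.grab_frame("wrist");print(s["tool_pos"],s["clock"])
o=im[:,:,::-1].copy();h=.006
cv2.imwrite("pics/w3r.png",o)
a=cv2.resize(o[100:250,240:400],None,fx=4,fy=4,interpolation=2)
x,y=.5393,.178
for z,r in ((.142,.010),(.114,.023),(.114,.014)):
    cv2.polylines(a,[(((proj("wrist",circ((x,y,z+h),r),s)-[240,100])*4+1.5)*4).round().astype(int)],True,(0,255,255),1,cv2.LINE_AA,2)
cv2.imwrite("pics/w3.png",a)
```

```text
[0.53883284 0.17985751 0.21218371] 10.65
```

View pics/w3.png

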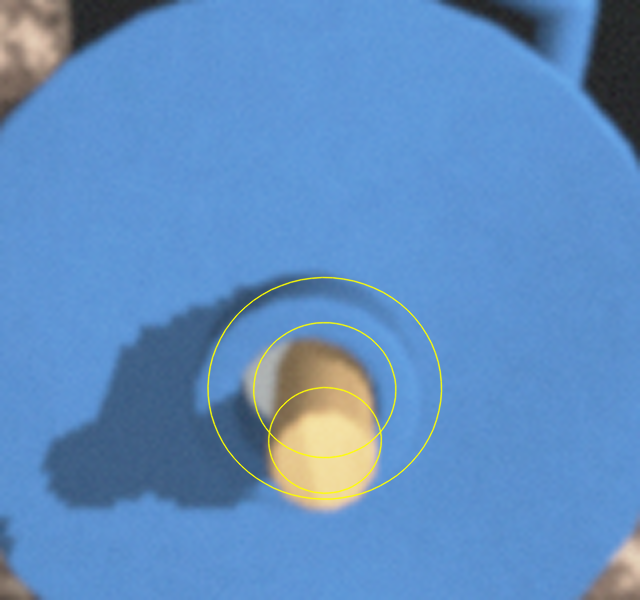

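The view shows the stem top at crop (322,460). The hole shows a white sliver of flange at left, x 243–275, so the collar sits about 2 mm to -x of the stem and is otherwise free. I'll measure the collar's y against the stem before gripping.

Run:
```python
from h import *
im=cv2.imread("pics/w3r.png").astype(int)
for c in(314,318,322,326): print("col",c,"r",[(r,*im[r,c,::-1]) for r in range(166,190,1)][::1] if c==318 else im[166:192,c,2].tolist())
for r in(190,194,198): print("row",r,"R 288..346",im[r,288:346,2].tolist())
g=cv2.GaussianBlur(im.astype(np.float32),(0,0),.7)
G=sum(np.hypot(cv2.Sobel(g[:,:,i],5,1,0),cv2.Sobel(g[:,:,i],5,0,1)) for i in range(3))
s=dict(tool_pos=np.array([.53883,.17986,.21218]),eef_rot=np.array([[0,1,-.002],[1,0,-.001],[-.001,-.002,-1.]]))
def best(z,rs,arc):
    B=(0,)
    for x in np.arange(.530,.548,.0005):
        for y in np.arange(.166,.188,.0005):
            v=0
            for r in rs:
                q=proj("wrist",circ((x,y,z),r,90)[arc],s).astype(np.float32);v+=cv2.remap(G,q[:,:1].copy(),q[:,1:].copy(),1).mean()
            B=max(B,(v,x,y))
    return B
a=slice(None)
print("stemtop",best(.148,(.010,),slice(45,90)))   # -y half
print("collar ",best(.120,(.023,),slice(0,45)))
print("hole   ",best(.120,(.014,),slice(5,45)),best(.120,(.014,.023),slice(0,45)))
print("disc   ",best(.098,(.082,),a))
```

```text
col 314 r [99, 91, 78, 69, 62, 65, 67, 70, 76, 90, 94, 95, 96, 93, 92, 94, 96, 96, 104, 119, 126, 133, 131, 132, 131, 133]
col 318 r [(166, np.int64(99), np.int64(152), np.int64(215)), (167, np.int64(88), np.int64(138), np.int64(199)), (168, np.int64(84), np.int64(127), np.int64(179)), (169, np.int64(70), np.int64(109), np.int64(154)), (170, np.int64(73), np.int64(105), np.int64(148)), (171, np.int64(68), np.int64(104), np.int64(149)), (172, np.int64(70), np.int64(107), np.int64(153)), (173, np.int64(74), np.int64(117), np.int64(165)), (174, np.int64(86), np.int64(134), np.int64(190)), (175, np.int64(94), np.int64(146), np.int64(210)), (176, np.int64(98), np.int64(152), np.int64(215)), (177, np.int64(96), np.int64(149), np.int64(213)), (178, np.int64(94), np.int64(147), np.int64(211)), (179, np.int64(94), np.int64(147), np.int64(211)), (180, np.int64(93), np.int64(148), np.int64(209)), (181, np.int64(93), np.int64(147), np.int64(209)), (182, np.int64(92), np.int64(144), np.int64(203)), (183, np.int64(97), np.int64(138), np.int64(190)), (184, np.int64(114), np.int64(128), np.int64(158
[... 1130 characters left out ...]
71, 65, 74, 104, 141, 167, 172, 175, 171, 166, 151, 133, 127, 128, 129, 132, 138, 146, 153, 165, 173, 179, 186, 192, 200, 207, 208, 211, 211, 211, 212, 215, 217, 207, 164, 108, 84, 86, 93, 96, 96, 95, 96, 98, 99, 102, 97, 97]
stemtop (np.float32(561.50836), np.float64(0.538999999999999), np.float64(0.17500000000000002))
collar  (np.float32(247.82422), np.float64(0.5364999999999993), np.float64(0.17400000000000002))
hole    (np.float32(369.11115), np.float64(0.5354999999999994), np.float64(0.17450000000000002)) (np.float32(599.7879), np.float64(0.5359999999999994), np.float64(0.17400000000000002))
disc    (np.float32(467.23456), np.float64(0.5354999999999994), np.float64(0.17400000000000002))
```

Stem at (0.539, 0.175) and collar at (0.536, 0.174), with the disc consistent. I'll go down with x ≈ 0.538 and y ≈ 0.1745 and close on the collar, which roughly centres its hole on the stem.

>>> {"method": "carry_out", "body": {
  "increments": [
    {"linear":[-0.018,-0.003,0.05],"rotation":[0,0,0]},
    {"linear":[-0.018,-0.003,0.17],"rotation":[0,0,0]},
    {"linear":[-0.018,-0.003,0.28],"rotation":[0,0,0]},
    {"linear":[-0.018,-0.003,0.34],"rotation":[0,0,0]},
    {"linear":[-0.018,-0.003,0.36],"rotation":[0,0,0]}
  ]
}}

```text
clock: 11.2
tool_pos: [0.5369, 0.1738, 0.102]
eef_rot: [[0.0, 1.0, -0.004], [1.0, -0.0, -0.001], [-0.001, -0.004, -1.0]]
wrist_force: [-0.7, -0.0, 0.3]
opening: 0.0933
grip_force: 0.0
```

>>> {"method": "carry_out", "body": {
  "increments": [
    {"linear":[0,0,0],"rotation":[0,0,0]},
    {"linear":[0,0,0.005],"rotation":[0,0,0]},
    {"linear":[0,0,0.01],"rotation":[0,0,0]},
    {"linear":[0,0,0.01],"rotation":[0,0,0]}
  ]
}}

```text
clock: 11.6
tool_pos: [0.5386, 0.1746, 0.1034]
eef_rot: [[-0.0, 1.0, 0.001], [1.0, 0.0, 0.0], [0.0, 0.001, -1.0]]
wrist_force: [0.7, -0.7, -0.6]
opening: 0.0929
grip_force: 0.0
```

>>> {"method": "carry_out", "body": {
  "increments": [
    {"linear":[0,-0.001,0.003],"rotation":[0,0,0]},
    {"linear":[0,-0.001,0.006],"rotation":[0,0,0]},
    {"linear":[0,-0.001,0.006],"rotation":[0,0,0]}
  ]
}}

```text
clock: 11.9
tool_pos: [0.538, 0.1746, 0.101]
eef_rot: [[-0.0, 1.0, -0.0], [1.0, 0.0, 0.0], [0.0, -0.0, -1.0]]
wrist_force: [0.2, -0.2, -0.1]
opening: 0.0929
grip_force: 0.0
```

>>> {"method": "carry_out", "body": {
  "increments": [
    {"linear":[0,0,0],"rotation":[0,0,0]},
    {"linear":[0,0,0],"rotation":[0,0,0]},
    {"linear":[0,0,0],"rotation":[0,0,0]},
    {"linear":[0,0,0],"rotation":[0,0,0]},
    {"linear":[0,0,0],"rotation":[0,0,0]}
  ],
  "hand": 0,
  "force": 25
}}

```text
clock: 12.4
tool_pos: [0.5381, 0.1746, 0.1011]
eef_rot: [[0.0, 1.0, -0.0], [1.0, -0.0, 0.0], [0.0, -0.0, -1.0]]
wrist_force: [0.0, -0.1, 0.1]
opening: 0.0578
grip_force: 0.0
```

>>> {"method": "carry_out", "body": {
  "increments": [
    {"linear":[0,0,0],"rotation":[0,0,0]},
    {"linear":[0,0,0],"rotation":[0,0,0]},
    {"linear":[0,0,0],"rotation":[0,0,0]},
    {"linear":[0,0,0],"rotation":[0,0,0]}
  ]
}}

```text
clock: 12.8
tool_pos: [0.538, 0.1746, 0.101]
eef_rot: [[-0.0, 1.0, -0.0], [1.0, 0.0, 0.0], [0.0, -0.0, -1.0]]
wrist_force: [-1.6, -0.2, 0.1]
opening: 0.0453
grip_force: 25.0
```

>>> {"method": "carry_out", "body": {
  "increments": [
    {"linear":[0,0,-0.01],"rotation":[0,0,0]},
    {"linear":[0,0,-0.025],"rotation":[0,0,0]},
    {"linear":[0,0,-0.045],"rotation":[0,0,0]},
    {"linear":[0,0,-0.065],"rotation":[0,0,0]},
    {"linear":[0,0,-0.085],"rotation":[0,0,0]}
  ]
}}

```text
clock: 13.3
tool_pos: [0.5382, 0.1746, 0.1273]
eef_rot: [[-0.0, 1.0, 0.0], [1.0, 0.0, 0.0], [0.0, 0.0, -1.0]]
wrist_force: [0.4, 0.1, -2.4]
opening: 0.0452
grip_force: 25.0
```

>>> {"method": "carry_out", "body": {
  "increments": [
    {"linear":[0,0,-0.025],"rotation":[0,0,0]},
    {"linear":[0,0,-0.05],"rotation":[0,0,0]},
    {"linear":[0,0,-0.075],"rotation":[0,0,0]},
    {"linear":[0,0,-0.1],"rotation":[0,0,0]},
    {"linear":[0,0,-0.13],"rotation":[0,0,0]}
  ]
}}

```text
clock: 13.8
tool_pos: [0.538, 0.1746, 0.1661]
eef_rot: [[-0.0, 1.0, -0.0], [1.0, 0.0, -0.0], [-0.0, -0.0, -1.0]]
wrist_force: [-1.1, 0.8, -2.5]
opening: 0.0453
grip_force: 25.0
```

>>> {"method": "carry_out", "body": {
  "increments": [
    {"linear":[0,0,-0.04],"rotation":[0,0,0]},
    {"linear":[0,0,-0.08],"rotation":[0,0,0]},
    {"linear":[0,0,-0.11],"rotation":[0,0,0]},
    {"linear":[0,0,-0.125],"rotation":[0,0,0]},
    {"linear":[0,0,-0.125],"rotation":[0,0,0]}
  ]
}}

```text
clock: 14.3
tool_pos: [0.5383, 0.1747, 0.2038]
eef_rot: [[-0.0, 1.0, 0.001], [1.0, 0.0, 0.0], [0.0, 0.001, -1.0]]
wrist_force: [0.6, 0.1, -1.7]
opening: 0.0452
grip_force: 25.0
```

Run:
```python
from h import *
s=telemetry.state();print(s["tool_pos"],s["eef_rot"].round(4).tolist(),s["clock"],s["wrist_force"],s["torque"],s["opening"])
im=cams.grab_frame("side");im2=cams.grab_frame("scene");cv2.imwrite("pics/s5.png",np.hstack([cv2.resize(a[140:310,250:420] if i else a[130:300,205:375],None,fx=2.35,fy=2.35,interpolation=2) for i,a in enumerate((im2,im))])[:,:,::-1])
```

```text
[0.5382952  0.17465284 0.20379393] [[-0.0, 1.0, 0.0009], [1.0, 0.0, 0.0002], [0.0002, 0.0009, -1.0]] 14.3 [ 0.58370646  0.11107407 -1.72877205] [ 0.00927072 -0.04157227  0.01690048] 0.04523796202853265
```

View pics/s5.png

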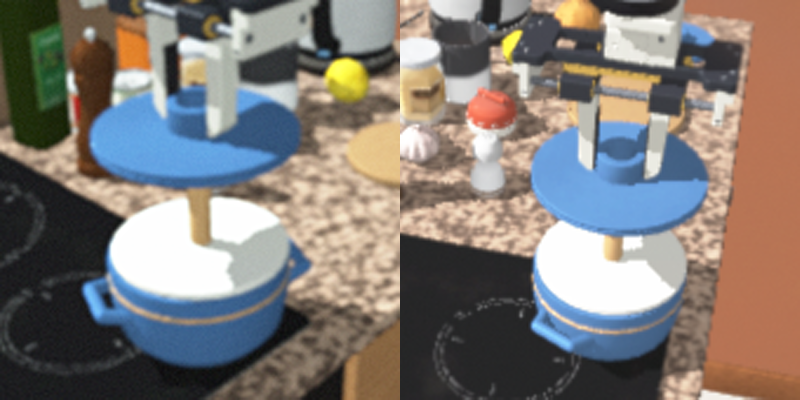

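The picture shows the white inner lid seated level in the pot at scene crop (200,245), with its stem standing. The blue outer lid is held level above it, about 43 mm clear of the stem top. The bystanders are where they were, so I'll hand in.

```bash
python3 -c "
from station import bot
print(bot.close_job())"
```

```text
the job is handed in; nothing more can be done
None
```

The job is handed in: the inner lid sits level in the pot with its stem standing free, and the arm is holding the outer lid level by its collar about 4 cm above the stem top.

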